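Hang the front shelf beam on a slotted steel rack

ROBOT

A 7-joint arm with a two-finger parallel gripper is mounted at the origin on the work surface. World frame = base frame: x ahead of the robot, y to its left, z up, the work surface at z = 0. Lengths are in m, angles in rad, forces in N, time in s.
With the tool pointing down it reaches from about 0.425 to 0.925 m from the base axis. Payload 6.8 kg.
Tool frame: the origin (TCP) lies midway between the tips of the shut fingers; the grasp point (between the pads) lies 19 mm behind it; z points along the fingers, y is the line along which they close (so a half turn about z gives the same grasp; the last joint's range is limited). The gripper opens to 85 mm and grips with 20 to 120 N. Pads are 22 mm wide; open, the fingers measure 114 mm over their backs; the gripper's body (76 mm by 85 mm) begins 54 mm behind the grasp point. The pads swing forward as they close: fully open they stand 13 mm farther back than shut.
Start: joints at [-0.108, 0.477, 0.022, 1.555, -0.011, 1.109, -0.083], TCP at [0.675, 0, 0.231] pointing down, gripper open.
Joint ranges: [-2.96, 2.96], [-0.34, 2.1], [-1.41, 1.46], [0.24, 2.44], [-1.37, 4.51], [0.17, 1.92], [-2.96, 2.96]. Speed limits (rad/s): [2.39, 2.39, 3.14, 3.14, 3.14, 3.14, 3.14].

INTERFACE

Orientations are given as a rotation vector (axis times angle).
In Python, from bench import r gives the robot as it stands. The module is installed in compiled form; this text tells all that it offers.
- The arm moves only by the tool apply_moves, never from a script. Its argument "rows" is a list of rows, each a list of 6 numbers: the shift along the tool's x, y, z scaled (see below), then the turn, a rotation vector about the tool's x, y, z scaled (see below). A call has 1 to 5 rows; each row is the pose to reach, as a shift and turn from the pose commanded when the call began, along the tool's axes at that moment; what a row does not reach only later rows make up. The controller multiplies each number of a shift by 0.25 m and each number of a turn by 90 degrees. A row lasts 1/8 s, in which the tool goes at most 62.5 mm and 10.7 degrees, less where a joint would pass 70% of its speed; a pose out of reach is approached as far as the arm can. A call with a number of a shift or a turn outside -1 to 1 is refused whole. A call with a gripper value outside its range is refused whole. "claw" is the opening, from 0 (shut) to 1 (fully open), set as the call begins (left out, the last holds). The fingers move at their own pace and stop on an object; "newtons" is the grip in N (left out, the last holds). Time passes only in rows, so rows that repeat a pose let the fingers close. It gives the time, the measured TCP pose, the force, the opening and the grip force at its end, in the units of the state.
- r.get_obs(): the state, without advancing time (a new reading comes with each control period).
- r.grab_frame(name): name is "scene" or "side" or "wrist"; returns a dict with "pixels" (400x640x3 uint8, red, green, blue), "intrinsics" (3x3 intrinsics, pixels), "eye" and "attitude" of the camera in the world. Camera axes: x right, y up, looking along -z (the intrinsics and any distortion apply to the point x, -y, -z); pixel columns grow to the right and rows downward; lengths in m; the calibration is good to about 2 mm. A picture is of the moment at which its call begins. There is no depth.
- r.hand_in(): hands the job in; it is judged then, once.
Trained networks look in a picture, given as the dict that the camera call returned (one of the last four; its "shot" number tells which), for a name from the list of things; names that differ only in an ending like _2 or _b are one class to them, and where a whole thing is asked for, a point or a joint stands for the part that bears it (a point fixed in the world has none). Each returns a list of dicts, best first, with "conf" (0 to 1); they miss things now and then, are a little off and sometimes report something else, mostly with a low value. They report only what shows in the picture. A call takes as long as a camera call.
- r.search_frame(picture, thing): "rect" ([left, top, width, height] in pixels, round what is visible of it).
- r.outline_of(picture, thing): "pixels" (400x640 bool, what is visible of it) and "rect" ([left, top, width, height] in pixels, round what is visible of it).
- r.landmark_of(picture, thing): "point" ([column, row] in pixels: a listed point, or the origin of a listed thing).
The state is a dict: "clock": time; "joints": joint angles; "qvel": joint speeds; "tau": joint torques, N m; "tcp_pos": TCP position; "orientation": TCP orientation; "contact_force": force on the tool from outside, world axes, zero at the start; "moment": the same for the moment, N m; "grip_width": finger opening in m; "gripper_force": force on a finger pad.
Only numpy, scipy, OpenCV 4.12 (cv2) and the standard library are available. Lean on these libraries where they do the work, as an engineer would, in place of code of your own. Each camera call takes 0.05 s, during which the arm holds its last target. There are 200 camera calls.

TASK

The little steel rack on the table still lacks its front shelf beam. Pick up the loose beam, hook the tabs at both of its ends into the slots of the two front posts, level with the back beam that already hangs there, and press it down until both ends are wedged fully home, then let go. Feel for the slots and press no harder than it needs; lower the beam in the slots, do not let it drop, and leave the bottle, the mug and the carton where they stand.

Things in the scene. Friction and masses are not known exactly. Their poses are not given: they have to be found in the camera images.
- beam: Loose grey steel shelf beam, 298 mm long, about 0.45 kg, standing on the table on a ledge 28 mm deep, 3 mm thick, 170 mm long, that runs along its bottom on the +x side, with an 8 mm lip on the -x side. Origin: underside, mid-length, on the +x face of its upright plate. x: the way the tabs point; y along the beam; z up.
- beam_grip (a point): Beam point (-2, 0, 35 mm): middle of its web, a flat upright plate 4 mm thick in x and 50 mm high (z 0 to 50 mm), which can be pinched from above, fingers closing along the beam's x.
- beam_left (a point): Beam point (0, +130 mm, 0), under the middle of its +y end plate. Each end plate is 38 mm wide, 76 mm high, 4 mm thick (x -4 to 0) and carries two tabs, one above the other, in its middle: a shank 6 mm wide, 6 mm tall, 10.5 mm long in x, undersides 14 and 64 mm up, and at its end a nose reaching 8 mm lower; the gap between plate and nose is 6.5 mm.
- beam_right (a point): The same at the -y end: beam point (0, -130 mm, 0).
- rack: Feet of the grey steel rack, fixed to the table. Two front posts 40 mm wide, 290 mm tall, at own y +130 and -130 mm; their slotted front faces (3 mm sheet, hollow 27 mm deep behind) lie at x = 0 and face -x. Between them it is open above the bottom shelf and its plates (110 mm). The back beam hangs 240 mm behind. Origin: on the table, midway between the front posts, in the plane of their faces.
- slot_left (a point): Rack point (0, +130, 240 mm): middle of the lower edge of the top slot of the +y post, as drawn. Slots are 28 mm tall, 8.5 mm wide, 50 mm apart, tapering in their lowest 9 mm, where a tab wedges. The posts are not braced yet: both stand, together, up to 8 mm to either side (rack's y) of where the readings put them; it takes over 25 N to shift them.
- slot_right (a point): The same on the -y post: rack point (0, -130, 240 mm).
- seat (a point): Rack point (0, 0, 176 mm): where the beam's origin comes when fully home in the two top rows of slots, but for the posts' sideways shift. The tabs pass through the slots with the beam 15 to 21 mm above this, face against the posts; then it goes down. The last 4 mm need a push growing to 15 to 25 N in all, then it rests hard on the slots' lower edges.
- bottle: Green glass bottle, 72 mm across, 270 mm tall, upright; a bystander. Origin: centre of its underside.
- mug: White mug, 80 mm across, 95 mm tall, upright; a bystander. Origin: centre of its underside.
- carton: Yellow and green drink carton, 70 x 70 mm, 245 mm tall, upright; a bystander. Origin: centre of its underside.

How it is judged:
By the outcome, as a careful person would: the job done as asked, in the order asked, and still so for the second after the job is handed in, with the robot touching nothing.
It also fails if it takes over 72 s, if anything falls off the work surface, if the arm or the gripper's body presses on something with over 40 N, if the wrist force passes 120 N, or if a joint passes its speed limit or range.

## Working session

There is one attempt and no reset: what is moved stays moved. The work goes in short steps, Python scripts to look and compute and a tool call to move; the robot and the scene stay as the last step left them, time stands still between calls to the robot, and variables do not carry over. Pictures are saved under pics/ and viewed, at most 10 in all, crops included, and the job is handed in when it is done.

Besides the shell and the picture viewer there is one more tool, called after ">>>" by a JSON object that holds its "name" and its "arguments". apply_moves: Moves the arm, as the interface text tells. Its arguments: {"type":"object","properties":{"rows":{"type":"array","items":{"type":"array","items":{"type":"number"}}},"claw":{"type":"number"},"newtons":{"type":"number"}},"required":["rows"]}

```bash
mkdir -p pics
cat > h.py <<'E'
import numpy as np, cv2
from scipy.spatial.transform import Rotation as R
from bench import r
def shot(n,save=None):
    f=r.grab_frame(n)
    if save: cv2.imwrite('pics/'+save+'.png',f['pixels'][:,:,::-1])
    return f
def att(f):
    a=np.array(f['attitude'],float)
    return a if a.shape==(3,3) else R.from_rotvec(a).as_matrix() if a.size==3 else R.from_quat(a).as_matrix()
def proj(f,P):
    p=(np.atleast_2d(P)-f['eye'])@att(f); p=p*[1,-1,-1]
    q=p@np.array(f['intrinsics']).T
    return q[:,:2]/q[:,2:]
def ray(f,px):
    d=np.linalg.inv(f['intrinsics'])@[px[0],px[1],1]
    d=att(f)@(d*[1,-1,-1]); return np.array(f['eye']),d/np.linalg.norm(d)
def tri(obs):
    A=np.zeros((3,3));b=np.zeros(3)
    for f,px in obs:
        e,d=ray(f,px);M=np.eye(3)-np.outer(d,d);A+=M;b+=M@e
    return np.linalg.solve(A,b)
E
python3 - <<'E'
from h import *
F={n:shot(n,n+'0') for n in('scene','side','wrist')}
for n,f in F.items(): print(n,f.keys(),np.round(f['eye'],3),np.array(f['attitude']).shape,np.round(f['intrinsics'],1).tolist())
for t in 'beam_grip beam_left beam_right rack slot_left slot_right seat bottle mug carton'.split():
    o=[]
    for n in F:
        l=r.landmark_of(F[n],t)
        if l: print(t,n,np.round(l[0]['point'],1),round(l[0]['conf'],2)); o.append((F[n],l[0]['point'])) if n!='wrist' else 0
    if len(o)>1:
        X=tri(o);print('   ->',np.round(X,4),[np.round(proj(f,X)[0]-p,1).tolist() for f,p in o])
print(r.get_obs())
a=np.vstack([F['scene']['pixels'],F['side']['pixels']]);cv2.imwrite('pics/both.png',cv2.resize(a,(480,600))[:,:,::-1])
E
```

```text
scene dict_keys(['pixels', 'intrinsics', 'eye', 'attitude', 'shot']) [1.231 0.516 0.906] (3,) [[407.1, 0.0, 318.9], [0.0, 407.1, 197.1], [0.0, 0.0, 1.0]]
side dict_keys(['pixels', 'intrinsics', 'eye', 'attitude', 'shot']) [0.151 0.859 1.233] (3,) [[508.4, 0.0, 331.1], [0.0, 508.4, 198.1], [0.0, 0.0, 1.0]]
wrist dict_keys(['pixels', 'intrinsics', 'eye', 'attitude', 'shot']) [0.675 0.067 0.372] (3,) [[283.9, 0.0, 319.2], [0.0, 283.9, 199.6], [0.0, 0.0, 1.0]]
beam_grip scene [330.1 201.6] 0.75
beam_grip side [369.9 232.1] 0.79
beam_grip wrist [154.5 219. ] 0.65
   -> [ 0.4679 -0.0472  0.0356] [[0.4, 0.5], [0.3, -0.6]]
beam_left scene [362.1 226.6] 0.57
beam_left side [350.7 269.5] 0.63
beam_left wrist [156.  112.7] 0.75
   -> [0.4711 0.082  0.0093] [[0.7, 1.0], [0.6, -1.1]]
beam_right scene [300.9 194.6] 0.8
beam_right side [388.1 213.9] 0.56
   -> [ 0.458  -0.1803 -0.017 ] [[0.2, 0.3], [0.1, -0.3]]
rack scene [326.6 256.3] 0.63
rack side [310.3 245.3] 0.86
rack wrist [281.  123.4] 0.84
   -> [ 0.6205  0.057  -0.0026] [[-0.9, -1.3], [-0.7, 1.3]]
slot_left scene [372.6 218.8] 0.58
slot_l
[... 632 characters left out ...]
10811612,  0.47699423,  0.02237644,  1.5553861 , -0.01148615,
        1.10930339, -0.08306968]), 'qvel': array([-6.87520532e-04, -1.90536044e-03, -5.67373757e-04,  8.43286835e-05,
        3.30062067e-04, -4.13164810e-04, -4.46534835e-05]), 'tau': array([-3.37682906e-06, -5.96311927e+01,  1.60660923e+00, -2.81538391e+01,
        1.25165371e-02,  1.61522112e-03,  2.72449677e-05]), 'tcp_pos': array([6.75022760e-01, 2.88893828e-05, 2.31317204e-01]), 'orientation': array([2.22137259e+00, 2.22148937e+00, 5.70057367e-05]), 'contact_force': array([-0.38450926, -0.40013475, -0.256544  ]), 'moment': array([-0.0193206 ,  0.03427233, -0.02890545]), 'gripper_force': 0.0, 'grip_width': 0.0855021275873022}
```

View pics/both.png

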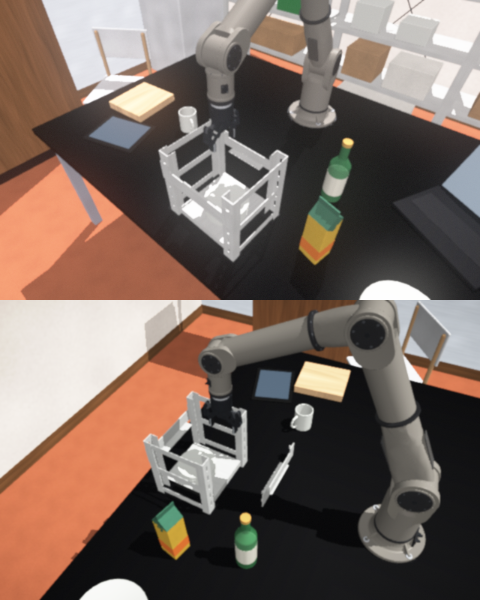

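View pics/wrist0.png

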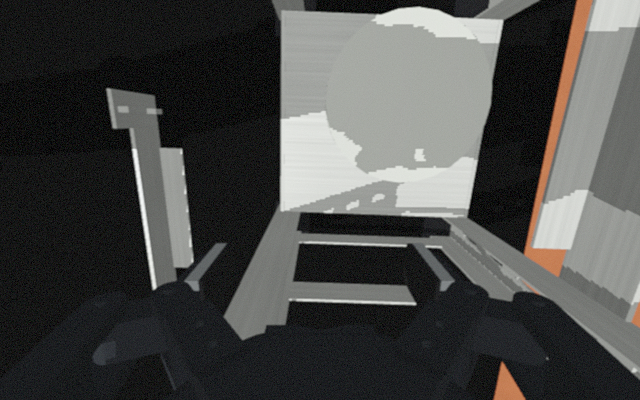

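The pictures show the beam left of the rack with its tabs towards +x (wrist: end plate at 130,108), and the gripper standing inside the rack. I go up first, then over to the beam.

>>> {"name": "apply_moves", "arguments": {"rows": [[0, 0, -0.25, 0, 0, 0], [0, 0, -0.5, 0, 0, 0], [0, 0, -0.6, 0, 0, 0], [0, -0.1, -0.6, 0, 0, 0], [0, -0.3, -0.6, 0, 0, 0]], "claw": 1}}

```text
clock: 2.28
tcp_pos: [0.6001, 0.0002, 0.3809]
orientation: [2.221, 2.221, 0.0]
contact_force: [-0.3, 0.3, 0.5]
grip_width: 0.0855
gripper_force: 0.0
```

```bash
cat > look.py <<'E'
from h import *
import sys,pickle
def look(things,tag):
    f=shot('wrist',tag); L={}
    for t in things:
        l=r.landmark_of(f,t)
        if l and l[0]['conf']>.3: L[t]=l[0]['point']; print(t,np.round(l[0]['point'],1),round(l[0]['conf'],2))
    pickle.dump((f,L),open(tag+'.pkl','wb')); print(np.round(r.get_obs()['tcp_pos'],4))
def solve(tags,extra=()):
    D=[pickle.load(open(t+'.pkl','rb')) for t in tags]; X={}
    for t in {k for _,L in D for k in L}:
        o=[(f,L[t]) for f,L in D if t in L]
        if len(o)>1:
            X[t]=tri(o);print(t,np.round(X[t],4),[np.round(proj(f,X[t])[0]-p,1).tolist() for f,p in o])
    return X
E
python3 - <<'E'
from look import *
look('beam_grip beam_left beam_right rack slot_left slot_right seat'.split(),'w1')
E
```

```text
beam_grip [243.6 189.1] 0.81
beam_left [243.6 112.6] 0.94
beam_right [246.6 249.8] 0.76
rack [331.7 122.7] 0.73
slot_right [336.8 250.1] 0.98
seat [336.8 124.9] 0.85
[6.010e-01 1.000e-04 3.812e-01]
```

>>> {"name": "apply_moves", "arguments": {"rows": [[0, -0.2, 0, 0, 0, 0], [-0.1, -0.4, 0, 0, 0, 0], [-0.25, -0.53, 0, 0, 0, 0], [-0.4, -0.53, 0, 0, 0, 0], [-0.4, -0.53, 0, 0, 0, 0]]}}

```text
clock: 3.3
tcp_pos: [0.4677, -0.1033, 0.3816]
orientation: [2.227, 2.214, -0.0]
contact_force: [1.0, 1.3, -0.4]
grip_width: 0.0852
gripper_force: 0.0
```

Run:
```python
from look import *
look('beam_grip beam_left beam_right rack slot_left slot_right seat'.split(),'w2')
solve(['w1','w2'])
```

```text
beam_left [317.7  48.7] 0.95
beam_right [317.2 200.9] 0.74
rack [408.7  62.5] 0.57
slot_right [468.6 151.3] 0.98
seat [457.7  27.1] 0.65
[ 0.4678 -0.0992  0.3812]
rack [ 0.625   0.0639 -0.0195] [[0.6, 0.9], [-0.6, -1.0]]
slot_right [ 0.6188 -0.0669  0.2371] [[-0.9, -1.2], [1.1, 1.2]]
beam_right [ 0.4623 -0.174   0.0197] [[1.0, 1.5], [-1.1, -1.5]]
seat [0.6219 0.0634 0.171 ] [[0.1, 0.1], [-0.1, -0.2]]
beam_left [ 0.4669  0.0826 -0.0053] [[0.2, 0.3], [-0.2, -0.3]]
```

```bash
cat >> look.py <<'E'
from scipy.optimize import least_squares
BEAM=dict(beam_grip=[-.002,0,.035],beam_left=[0,.13,0],beam_right=[0,-.13,0],beam=[0,0,0])
RACK=dict(rack=[0,0,0],slot_left=[0,.13,.24],slot_right=[0,-.13,.24],seat=[0,0,.176])
def fit(D,G,x0):
    O=[(f,t,np.array(p)) for f,L in D for t,p in L.items() if t in G]
    def T(v,p): return R.from_rotvec([0,0,v[3]]).apply(p)+v[:3]
    def res(v): return np.concatenate([proj(f,T(v,G[t]))[0]-p for f,t,p in O])
    s=least_squares(res,x0,loss='soft_l1',f_scale=1.5)
    print(np.round(s.x[:3],4),'yaw deg',round(np.degrees(s.x[3]),2)); q=res(s.x).reshape(-1,2)
    print([(o[1],np.round(e,1).tolist()) for o,e in zip(O,q)]); return s.x
E
python3 - <<'E'
from look import *
D=[pickle.load(open(t+'.pkl','rb')) for t in('w1','w2')]
for n in('scene','side'):
    f=shot(n);L={}
    for t in list(BEAM)+list(RACK):
        l=r.landmark_of(f,t)
        if l and l[0]['conf']>.5: L[t]=l[0]['point']
    D.append((f,L))
fit(D,BEAM,[.467,-.047,0,0]);fit(D,RACK,[.622,.063,0,0])
E
```

```text
[ 0.4668 -0.0485  0.0036] yaw deg -1.42
[('beam_grip', [-2.0, 1.2]), ('beam_left', [0.8, 0.8]), ('beam_right', [3.8, -0.0]), ('beam_left', [1.7, -0.9]), ('beam_right', [-0.3, -1.5]), ('beam_grip', [1.1, -2.3]), ('beam_left', [1.5, 2.8]), ('beam_right', [-2.5, -2.3]), ('beam', [-0.8, 1.6]), ('beam_grip', [2.0, -0.3]), ('beam_left', [0.8, 0.8]), ('beam_right', [-0.1, -2.5]), ('beam', [1.8, 5.5])]
[ 0.6222  0.0631 -0.0041] yaw deg -1.41
[('rack', [-0.6, 1.4]), ('slot_right', [-0.7, -1.7]), ('seat', [0.4, 0.4]), ('rack', [0.4, -2.3]), ('slot_right', [0.7, 1.0]), ('seat', [0.5, -0.1]), ('rack', [-0.8, -0.2]), ('slot_left', [0.9, 2.9]), ('slot_right', [-1.1, -0.6]), ('rack', [1.0, 2.7]), ('slot_left', [0.3, 1.1]), ('slot_right', [1.4, -1.3]), ('seat', [1.1, -0.2])]
```

View pics/w2.png

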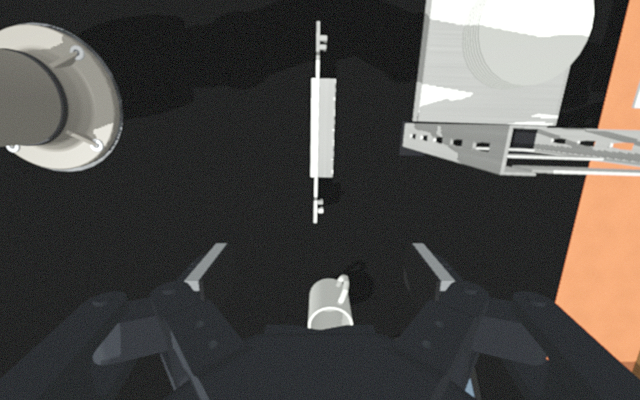

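Run:
```python
from look import *
f,_=pickle.load(open('w2.pkl','rb'))
g=cv2.cvtColor(f['pixels'],cv2.COLOR_RGB2GRAY)
for row in (26,30,60,70,185,190,215,219): print(row,[(c,int(g[row,c])) for c in range(310,325)])
for c in (316,318): print(c,[(q,int(g[q,c])) for q in list(range(17,26))+list(range(216,228))])
for yaw in(0,-1.4,-2.5):
    Rz=R.from_rotvec([0,0,np.radians(yaw)])
    print(yaw,np.round(proj(f,Rz.apply([[-.002,.149,.076],[-.002,.115,.076],[-.002,.1,.05],[-.002,-.1,.05],[-.002,-.115,.076],[-.002,-.149,.076]])+[.467,-.0485,0]),1).tolist())
```

```text
26 [(310, 29), (311, 22), (312, 20), (313, 28), (314, 25), (315, 65), (316, 149), (317, 203), (318, 218), (319, 198), (320, 116), (321, 28), (322, 29), (323, 31), (324, 26)]
30 [(310, 36), (311, 26), (312, 26), (313, 22), (314, 22), (315, 64), (316, 149), (317, 205), (318, 220), (319, 200), (320, 115), (321, 25), (322, 26), (323, 33), (324, 18)]
60 [(310, 27), (311, 24), (312, 20), (313, 19), (314, 20), (315, 121), (316, 221), (317, 255), (318, 252), (319, 198), (320, 98), (321, 15), (322, 26), (323, 31), (324, 21)]
70 [(310, 38), (311, 25), (312, 38), (313, 23), (314, 43), (315, 152), (316, 242), (317, 255), (318, 255), (319, 206), (320, 97), (321, 19), (322, 24), (323, 21), (324, 38)]
185 [(310, 42), (311, 35), (312, 28), (313, 124), (314, 222), (315, 255), (316, 255), (317, 199), (318, 92), (319, 19), (320, 20), (321, 31), (322, 28), (323, 31), (324, 14)]
190 [(310, 38), (311, 35), (312, 30), (313, 133), (314, 233), (315, 255), (316, 255), (317, 192), (318, 79), (319, 19), (320, 27), (321, 32), (322, 31), (323, 29), (324, 23)]
215 [(310, 36), (311, 30), (312, 68), (313, 170), (314
[... 361 characters left out ...]
, (23, 150), (24, 150), (25, 148), (216, 243), (217, 239), (218, 235), (219, 234), (220, 232), (221, 227), (222, 193), (223, 118), (224, 41), (225, 30), (226, 38), (227, 43)]
318 [(17, 36), (18, 26), (19, 27), (20, 99), (21, 182), (22, 219), (23, 224), (24, 222), (25, 218), (216, 31), (217, 34), (218, 32), (219, 26), (220, 40), (221, 35), (222, 31), (223, 29), (224, 31), (225, 40), (226, 32), (227, 34)]
0 [[315.8, 19.7], [316.0, 46.7], [316.3, 61.9], [317.4, 189.7], [317.4, 202.3], [317.6, 221.8]]
-1.4 [[318.4, 19.6], [318.0, 46.7], [317.9, 61.9], [316.0, 189.6], [315.7, 202.2], [315.4, 221.8]]
-2.5 [[320.5, 19.7], [319.6, 46.7], [319.1, 61.9], [314.9, 189.6], [314.3, 202.2], [313.7, 221.7]]
```

>>> {"name": "apply_moves", "arguments": {"rows": [[0.2, -0.01, -0.0, 0, 0, 0.0156], [0.2, -0.01, 0.25, 0, 0, 0.0156], [0.2, -0.01, 0.5, 0, 0, 0.0156], [0.2, -0.01, 0.75, 0, 0, 0.0156], [0.2, -0.01, 0.96, 0, 0, 0.0156]]}}

```text
clock: 5.22
tcp_pos: [0.4645, -0.0499, 0.1394]
orientation: [-2.248, -2.194, 0.0]
contact_force: [0.7, -0.2, 0.2]
grip_width: 0.0854
gripper_force: 0.0
```

>>> {"name": "apply_moves", "arguments": {"rows": [[0, 0, 0.15, 0, 0, 0], [0, 0, 0.3, 0, 0, 0], [0, 0, 0.4, 0, 0, 0], [0, 0, 0.5, 0, 0, 0], [0, 0, 0.5, 0, 0, 0]]}}

```text
clock: 5.85
tcp_pos: [0.4638, -0.05, 0.015]
orientation: [-2.247, -2.192, 0.004]
contact_force: [0.4, 1.1, -0.2]
grip_width: 0.0856
gripper_force: 0.0
```

>>> {"name": "apply_moves", "arguments": {"rows": [[0, 0, 0, 0, 0, 0], [0, 0, 0, 0, 0, 0], [0, 0, 0, 0, 0, 0], [0, 0, 0, 0, 0, 0], [0, 0, 0, 0, 0, 0]], "claw": 0, "newtons": 100}}

```text
clock: 6.48
tcp_pos: [0.465, -0.05, 0.0167]
orientation: [-2.249, -2.194, -0.0]
contact_force: [-1.9, 0.1, 6.5]
grip_width: 0.0027
gripper_force: 98.1
```

>>> {"name": "apply_moves", "arguments": {"rows": [[0, 0, 0, 0, 0, 0], [0, 0, -0.04, 0, 0, 0], [0, 0, -0.2, 0, 0, 0], [0, 0, -0.4, 0, 0, 0], [0, 0, -0.4, 0, 0, 0]]}}

```text
clock: 7.1
tcp_pos: [0.4675, -0.05, 0.1197]
orientation: [2.245, 2.19, 0.008]
contact_force: [0.9, 0.9, -4.0]
grip_width: 0.0022
gripper_force: 98.5
```

Run:
```python
from look import *
look('beam_left beam_right beam_grip'.split(),'w3')
print(r.get_obs())
```

```text
beam_grip [320.  265.5] 0.6
[ 0.4636 -0.05    0.1151]
{'clock': 7.3, 'joints': array([-0.0581708 ,  0.29949087,  0.03698924,  2.14759027, -0.01700594,
        0.69761586, -0.03416736]), 'qvel': array([ 0.00021548,  0.01343738,  0.00129933, -0.00164398,  0.00028005,
       -0.00102429, -0.00015591]), 'tau': array([ 8.34985025e-03, -4.31055844e+01,  1.19802833e+00, -2.17694342e+01,
        1.20136893e-02, -3.03516432e-02,  3.45311867e-05]), 'tcp_pos': array([ 0.46364008, -0.04996806,  0.11509105]), 'orientation': array([-2.24698843, -2.19280875,  0.00324677]), 'contact_force': array([-0.30700672, -0.15954542, -4.30349319]), 'moment': array([-0.04547073,  0.00991608,  0.01044812]), 'gripper_force': 98.46917867660522, 'grip_width': 0.002989626445563086}
```

View pics/w3.png

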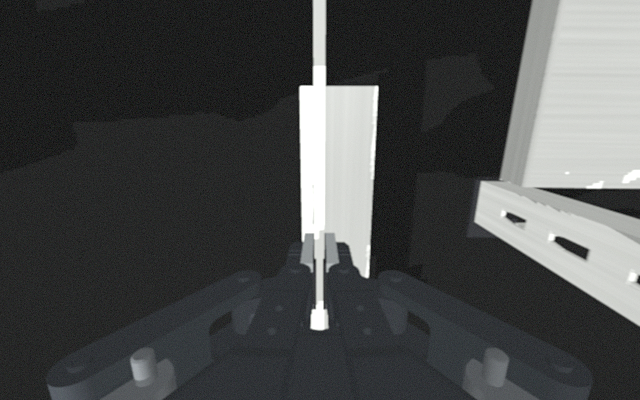

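>>> {"name": "apply_moves", "arguments": {"rows": [[0, 0, -0.2, 0, 0, 0], [0.1, 0.1, -0.378, 0, 0, 0], [0.25, 0.25, -0.378, 0, 0, 0], [0.4, 0.4, -0.378, 0, 0, 0], [0.436, 0.49, -0.378, 0, 0, 0]]}}

```text
clock: 7.92
tcp_pos: [0.5906, 0.0599, 0.2086]
orientation: [-2.241, -2.197, 0.002]
contact_force: [-0.0, -0.1, -3.9]
grip_width: 0.0028
gripper_force: 98.6
```

>>> {"name": "apply_moves", "arguments": {"rows": [[0, 0.01, 0, 0, 0, 0], [0, 0.03, 0, 0, 0, 0], [0, 0.03, 0, 0, 0, 0], [0, 0.03, 0, 0, 0, 0]]}}

```text
clock: 8.43
tcp_pos: [0.5971, 0.0551, 0.2108]
orientation: [-2.249, -2.193, 0.001]
contact_force: [0.1, 0.3, -3.8]
grip_width: 0.0025
gripper_force: 98.6
```

Run:
```python
from look import *
o=r.get_obs();print(o['tcp_pos'],o['orientation'],o['contact_force'],o['moment'])
F=[shot(n) for n in('scene','side')]
D=[]
for f in F:
    L={}
    for t in list(BEAM)+list(RACK):
        l=r.landmark_of(f,t)
        if l and l[0]['conf']>.5: L[t]=l[0]['point']
    D.append((f,L))
fit(D,BEAM,[.6,.05,.19,0]);fit(D,RACK,[.622,.063,0,0])
o=r.get_obs();print(o['tcp_pos'],o['contact_force'])
crop=F[1]['pixels'][130:290,250:410];crop2=F[0]['pixels'][130:290,260:420]
cv2.imwrite('pics/c1.png',np.hstack([cv2.resize(c,(400,400),interpolation=2) for c in(crop,crop2)])[:,:,::-1])
```

```text
[0.59708036 0.05513786 0.21078262] [-2.24933767e+00 -2.19292870e+00  6.51251326e-04] [ 0.10613192  0.25108814 -3.80044339] [0.00035723 0.02643215 0.03344401]
[0.5998 0.0588 0.1986] yaw deg -0.35
[('beam_grip', [1.0, -1.6]), ('beam_left', [-0.4, 0.6]), ('beam_right', [0.1, -0.4]), ('beam', [-0.5, 3.4]), ('beam_grip', [0.4, -2.9]), ('beam_left', [-0.5, 1.5]), ('beam_right', [-0.6, -3.8]), ('beam', [1.4, 2.5])]
[ 0.6226  0.0661 -0.0029] yaw deg -1.24
[('rack', [1.8, -2.9]), ('slot_left', [-0.6, -0.2]), ('slot_right', [-1.3, 0.6]), ('slot_left', [-0.2, 0.5]), ('slot_right', [1.1, -0.2]), ('seat', [-2.6, 0.6])]
[0.59766388 0.05579155 0.21078902] [-0.12084838 -0.69524084 -4.66263069]
```

View pics/c1.png

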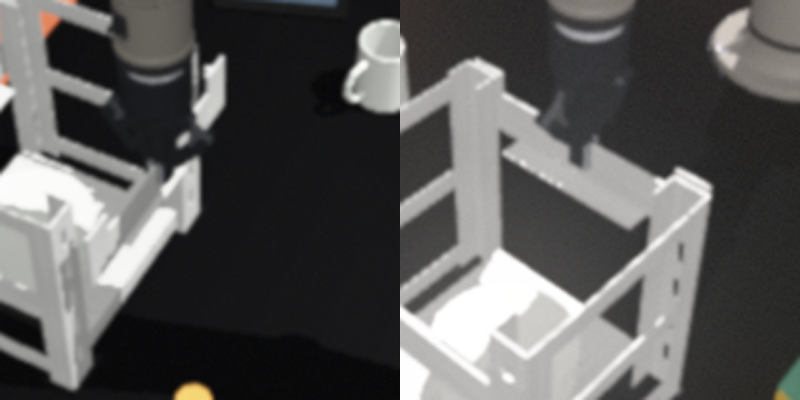

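The crops show the beam held level in front of the two posts, tabs facing them. I advance gently to feel for contact.

>>> {"name": "apply_moves", "arguments": {"rows": [[0, 0.02, 0, 0, 0, 0], [0, 0.036, 0, 0, 0, 0], [0, 0.036, 0, 0, 0, 0], [0, 0.036, 0, 0, 0, 0]]}}

```text
clock: 9.82
tcp_pos: [0.6066, 0.0556, 0.2107]
orientation: [-2.248, -2.194, 0.0]
contact_force: [-0.3, -0.1, -4.3]
grip_width: 0.0024
gripper_force: 98.7
```

>>> {"name": "apply_moves", "arguments": {"rows": [[0, 0.004, 0, 0, 0, 0], [0, 0.008, 0, 0, 0, 0], [0, 0.008, 0, 0, 0, 0]]}}

```text
clock: 10.2
tcp_pos: [0.6087, 0.0555, 0.2108]
orientation: [2.249, 2.194, 0.0]
contact_force: [0.5, 0.0, -3.6]
grip_width: 0.0029
gripper_force: 98.7
```

>>> {"name": "apply_moves", "arguments": {"rows": [[0, 0.004, 0, 0, 0, 0], [0, 0.008, 0, 0, 0, 0], [0, 0.008, 0, 0, 0, 0]]}}

```text
clock: 10.58
tcp_pos: [0.6102, 0.0555, 0.2106]
orientation: [-2.248, -2.193, 0.001]
contact_force: [-3.0, 1.1, -2.7]
grip_width: 0.0024
gripper_force: 98.9
```

>>> {"name": "apply_moves", "arguments": {"rows": [[0, 0.003, 0, 0, 0, 0], [0.004, 0.003, 0, 0, 0, 0], [0.008, 0.003, 0, 0, 0, 0], [0.008, 0.003, 0, 0, 0, 0]]}}

```text
clock: 11.08
tcp_pos: [0.6111, 0.0572, 0.2106]
orientation: [-2.249, -2.193, 0.001]
contact_force: [-4.5, -0.7, -3.5]
grip_width: 0.0024
gripper_force: 99.0
```

>>> {"name": "apply_moves", "arguments": {"rows": [[0.004, 0, 0, 0, 0, 0], [0.008, 0, 0, 0, 0, 0], [0.008, 0, 0, 0, 0, 0]]}}

```text
clock: 11.45
tcp_pos: [0.6112, 0.0593, 0.2107]
orientation: [-2.249, -2.194, 0.001]
contact_force: [-5.0, -1.9, -4.0]
grip_width: 0.0023
gripper_force: 99.0
```

>>> {"name": "apply_moves", "arguments": {"rows": [[0.004, 0.002, 0, 0, 0, 0], [0.008, 0.002, 0, 0, 0, 0], [0.008, 0.002, 0, 0, 0, 0]]}}

```text
clock: 11.82
tcp_pos: [0.6113, 0.061, 0.2104]
orientation: [-2.248, -2.193, 0.003]
contact_force: [-6.4, -3.1, -3.1]
grip_width: 0.0025
gripper_force: 99.1
```

>>> {"name": "apply_moves", "arguments": {"rows": [[0.004, 0, 0, 0, 0, 0], [0.008, 0, 0, 0, 0, 0], [0.008, 0, 0, 0, 0, 0]]}}

```text
clock: 12.2
tcp_pos: [0.6114, 0.063, 0.2105]
orientation: [-2.248, -2.193, 0.003]
contact_force: [-6.2, -2.1, -4.5]
grip_width: 0.0029
gripper_force: 99.1
```

>>> {"name": "apply_moves", "arguments": {"rows": [[0.004, 0, 0, 0, 0, 0], [0.008, 0, 0, 0, 0, 0], [0.008, 0, 0, 0, 0, 0]]}}

```text
clock: 12.58
tcp_pos: [0.6114, 0.0651, 0.2104]
orientation: [-2.248, -2.193, 0.002]
contact_force: [-5.7, -1.9, -3.6]
grip_width: 0.0029
gripper_force: 99.0
```

>>> {"name": "apply_moves", "arguments": {"rows": [[0.004, 0, 0, 0, 0, 0], [0.008, 0, 0, 0, 0, 0], [0.008, 0, 0, 0, 0, 0]]}}

```text
clock: 12.95
tcp_pos: [0.6115, 0.0671, 0.2105]
orientation: [-2.248, -2.193, 0.002]
contact_force: [-6.5, -2.3, -4.5]
grip_width: 0.0024
gripper_force: 98.9
```

>>> {"name": "apply_moves", "arguments": {"rows": [[0.004, 0, 0, 0, 0, 0], [0.008, 0, 0, 0, 0, 0], [0.008, 0, 0, 0, 0, 0]]}}

```text
clock: 13.32
tcp_pos: [0.6131, 0.0699, 0.2111]
orientation: [2.246, 2.195, 0.003]
contact_force: [0.3, 0.9, -3.4]
grip_width: 0.0022
gripper_force: 98.7
```

>>> {"name": "apply_moves", "arguments": {"rows": [[0.004, 0, 0, 0, 0, 0], [0.008, 0, 0, 0, 0, 0], [0.008, 0, 0, 0, 0, 0]]}}

```text
clock: 13.7
tcp_pos: [0.6127, 0.0718, 0.211]
orientation: [2.248, 2.194, 0.001]
contact_force: [-0.5, -0.7, -4.3]
grip_width: 0.0022
gripper_force: 98.7
```

>>> {"name": "apply_moves", "arguments": {"rows": [[-0.003, 0.006, 0, 0, 0, 0], [-0.003, 0.012, 0, 0, 0, 0], [-0.003, 0.012, 0, 0, 0, 0]]}}

```text
clock: 14.08
tcp_pos: [0.6154, 0.0706, 0.2108]
orientation: [2.249, 2.194, 0.0]
contact_force: [-0.1, -0.4, -3.9]
grip_width: 0.0025
gripper_force: 98.7
```

>>> {"name": "apply_moves", "arguments": {"rows": [[0, 0.01, 0, 0, 0, 0], [0, 0.016, 0, 0, 0, 0], [0, 0.016, 0, 0, 0, 0]]}}

```text
clock: 14.45
tcp_pos: [0.6194, 0.0705, 0.2108]
orientation: [2.249, 2.194, 0.0]
contact_force: [-0.1, -0.4, -3.8]
grip_width: 0.0026
gripper_force: 98.7
```

>>> {"name": "apply_moves", "arguments": {"rows": [[0, 0.004, 0, 0, 0, 0], [0, 0.006, 0, 0, 0, 0], [0, 0.006, 0, 0, 0, 0]]}}

```text
clock: 14.82
tcp_pos: [0.6206, 0.0705, 0.2107]
orientation: [-2.249, -2.193, 0.0]
contact_force: [-1.6, 0.4, -3.8]
grip_width: 0.0025
gripper_force: 98.8
```

>>> {"name": "apply_moves", "arguments": {"rows": [[0, 0.001, 0.008, 0, 0, 0], [0, 0.001, 0.016, 0, 0, 0], [0, 0.001, 0.024, 0, 0, 0], [0, 0.001, 0.032, 0, 0, 0], [0, 0.001, 0.032, 0, 0, 0]]}}

```text
clock: 15.45
tcp_pos: [0.6209, 0.0705, 0.2025]
orientation: [-2.248, -2.194, 0.0]
contact_force: [-0.9, -0.4, -4.2]
grip_width: 0.0029
gripper_force: 98.9
```

>>> {"name": "apply_moves", "arguments": {"rows": [[0, 0, 0.006, 0, 0, 0], [0, 0, 0.012, 0, 0, 0], [0, 0, 0.012, 0, 0, 0]]}}

```text
clock: 15.82
tcp_pos: [0.621, 0.0705, 0.1996]
orientation: [-2.248, -2.194, 0.0]
contact_force: [-0.9, 0.4, -3.6]
grip_width: 0.0028
gripper_force: 98.9
```

>>> {"name": "apply_moves", "arguments": {"rows": [[0, 0, 0.004, 0, 0, 0], [0, 0, 0.008, 0, 0, 0], [0, 0, 0.008, 0, 0, 0]]}}

```text
clock: 16.2
tcp_pos: [0.621, 0.0705, 0.1977]
orientation: [-2.249, -2.194, 0.0]
contact_force: [-1.8, -0.8, -4.0]
grip_width: 0.0027
gripper_force: 98.9
```

>>> {"name": "apply_moves", "arguments": {"rows": [[0, 0, 0.004, 0, 0, 0], [0, 0, 0.006, 0, 0, 0], [0, 0, 0.006, 0, 0, 0]]}}

```text
clock: 16.58
tcp_pos: [0.621, 0.0704, 0.1963]
orientation: [2.249, 2.194, 0.0]
contact_force: [-1.9, -0.7, -3.3]
grip_width: 0.0024
gripper_force: 99.0
```

>>> {"name": "apply_moves", "arguments": {"rows": [[0, 0, 0.002, 0, 0, 0], [0, 0, 0.006, 0, 0, 0], [0, 0, 0.006, 0, 0, 0]]}}

```text
clock: 16.95
tcp_pos: [0.6212, 0.0704, 0.1951]
orientation: [2.248, 2.194, 0.001]
contact_force: [-2.7, 0.3, 1.2]
grip_width: 0.0023
gripper_force: 99.6
```

>>> {"name": "apply_moves", "arguments": {"rows": [[0, 0, 0.002, 0, 0, 0], [0, 0, 0.005, 0, 0, 0], [0, 0, 0.005, 0, 0, 0]]}}

```text
clock: 17.32
tcp_pos: [0.6213, 0.0704, 0.1943]
orientation: [2.248, 2.193, 0.001]
contact_force: [-4.2, -0.1, 5.2]
grip_width: 0.003
gripper_force: 100.4
```

>>> {"name": "apply_moves", "arguments": {"rows": [[0, -0.001, 0.003, 0, 0, 0], [0, -0.001, 0.005, 0, 0, 0], [0, -0.001, 0.005, 0, 0, 0]]}}

```text
clock: 17.7
tcp_pos: [0.6214, 0.0704, 0.1938]
orientation: [2.248, 2.193, 0.002]
contact_force: [-5.5, -1.5, 9.2]
grip_width: 0.0025
gripper_force: 101.0
```

>>> {"name": "apply_moves", "arguments": {"rows": [[0, 0, 0.003, 0, 0, 0], [0, 0, 0.005, 0, 0, 0], [0, 0, 0.005, 0, 0, 0]]}}

```text
clock: 18.08
tcp_pos: [0.6216, 0.0704, 0.1932]
orientation: [2.248, 2.193, 0.003]
contact_force: [-6.5, -1.5, 12.8]
grip_width: 0.0026
gripper_force: 101.6
```

>>> {"name": "apply_moves", "arguments": {"rows": [[0, -0.001, 0.003, 0, 0, 0], [0, -0.001, 0.005, 0, 0, 0], [0, -0.001, 0.005, 0, 0, 0]]}}

```text
clock: 18.45
tcp_pos: [0.6217, 0.0704, 0.1927]
orientation: [2.248, 2.192, 0.004]
contact_force: [-8.2, -1.0, 17.0]
grip_width: 0.0026
gripper_force: 102.3
```

>>> {"name": "apply_moves", "arguments": {"rows": [[0, 0, 0.003, 0, 0, 0], [0, 0, 0.005, 0, 0, 0], [0, 0, 0.005, 0, 0, 0]]}}

```text
clock: 18.82
tcp_pos: [0.6217, 0.0704, 0.1927]
orientation: [2.248, 2.192, 0.005]
contact_force: [-10.7, -2.1, 23.7]
grip_width: 0.0025
gripper_force: 103.5
```

Run:
```python
from look import *
o=r.get_obs();print(o['tcp_pos'],np.round(R.from_rotvec(o['orientation']).as_matrix(),4).tolist(),o['contact_force'],o['moment'])
F=[shot(n) for n in('scene','side')]
D=[]
for f in F:
    L={}
    for t in BEAM:
        l=r.landmark_of(f,t)
        if l and l[0]['conf']>.5: L[t]=l[0]['point']
    D.append((f,L))
fit(D,BEAM,[.6,.05,.19,0])
crop=F[1]['pixels'][120:280,250:410];crop2=F[0]['pixels'][130:290,260:420]
cv2.imwrite('pics/c2.png',np.hstack([cv2.resize(c,(400,400),interpolation=2) for c in(crop,crop2)])[:,:,::-1])
```

```text
[0.62170847 0.07042921 0.1926723 ] [[0.0253, 0.9997, 0.0038], [0.9997, -0.0253, 0.0008], [0.0009, 0.0038, -1.0]] [-10.74211038  -2.09251759  23.72036083] [-0.52299956  2.31115268 -0.43806551]
[0.63   0.0768 0.1841] yaw deg 1.51
[('beam_grip', [2.2, -0.5]), ('beam_left', [-0.6, -0.4]), ('beam_right', [-2.2, -0.3]), ('beam', [-0.2, 1.0]), ('beam_grip', [-1.5, -0.2]), ('beam_left', [-0.2, 2.2]), ('beam_right', [19.5, -26.5]), ('beam', [-0.2, 1.4])]
```

View pics/c2.png

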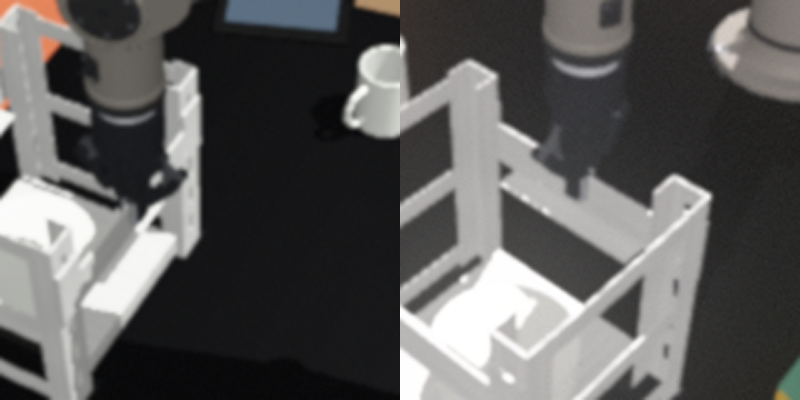

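>>> {"name": "apply_moves", "arguments": {"rows": [[0, 0, -0.008, 0, 0, 0], [0, 0, -0.016, 0, 0, 0], [0, 0, -0.016, 0, 0, 0]]}}

```text
clock: 19.7
tcp_pos: [0.6215, 0.0704, 0.1929]
orientation: [2.248, 2.193, 0.003]
contact_force: [1.5, -0.8, 1.6]
grip_width: 0.0024
gripper_force: 99.8
```

Seated and unloaded; release and go straight up.

>>> {"name": "apply_moves", "arguments": {"rows": [[0, 0, 0, 0, 0, 0], [0, 0, 0, 0, 0, 0], [0, 0, 0, 0, 0, 0], [0, 0, 0, 0, 0, 0], [0, 0, 0, 0, 0, 0]], "claw": 0.5, "newtons": 20}}

```text
clock: 20.32
tcp_pos: [0.6205, 0.0705, 0.1926]
orientation: [-2.248, -2.194, -0.0]
contact_force: [0.5, -0.6, -0.2]
grip_width: 0.043
gripper_force: 0.0
```

>>> {"name": "apply_moves", "arguments": {"rows": [[0, 0, 0, 0, 0, 0], [0, 0, 0, 0, 0, 0], [0, 0, -0.02, 0, 0, 0], [0, 0, -0.06, 0, 0, 0], [0, 0, -0.1, 0, 0, 0]]}}

```text
clock: 20.95
tcp_pos: [0.6207, 0.0705, 0.2186]
orientation: [2.248, 2.194, 0.001]
contact_force: [-1.1, -0.1, 1.0]
grip_width: 0.0426
gripper_force: 0.0
```

>>> {"name": "apply_moves", "arguments": {"rows": [[0, 0, -0.1, 0, 0, 0], [0, 0, -0.3, 0, 0, 0], [0, 0, -0.5, 0, 0, 0], [0, 0, -0.7, 0, 0, 0], [0, 0, -0.7, 0, 0, 0]]}}

```text
clock: 21.58
tcp_pos: [0.6224, 0.0707, 0.3986]
orientation: [2.245, 2.19, 0.013]
contact_force: [-0.1, -0.8, 0.1]
grip_width: 0.0429
gripper_force: 0.0
```

Run:
```python
from look import *
F=[shot(n) for n in('scene','side')]
D=[]
for f in F:
    L={}
    for t in list(BEAM)+list(RACK):
        l=r.landmark_of(f,t)
        if l and l[0]['conf']>.5: L[t]=l[0]['point']
    D.append((f,L))
fit(D,BEAM,[.62,.07,.18,0]);fit(D,RACK,[.62,.07,0,0])
crop=F[1]['pixels'][120:280,250:410];crop2=F[0]['pixels'][130:290,260:420]
cv2.imwrite('pics/c3.png',np.hstack([cv2.resize(c,(400,400),interpolation=2) for c in(crop,crop2)])[:,:,::-1])
o=r.get_obs();print(o['tcp_pos'],o['contact_force'],o['clock'])
```

```text
[0.6276 0.0762 0.18  ] yaw deg -1.26
[('beam_grip', [0.0, -0.5]), ('beam_right', [-2.3, -1.2]), ('beam_grip', [2.7, 2.3]), ('beam_left', [-0.8, -0.1]), ('beam_right', [-0.1, -0.6]), ('beam', [-1.5, 1.6])]
[ 0.6229  0.0626 -0.0027] yaw deg -1.56
[('rack', [0.7, 1.1]), ('slot_left', [0.1, 0.0]), ('slot_right', [-0.8, -1.0]), ('rack', [1.2, -0.4]), ('slot_left', [0.2, 0.4]), ('slot_right', [0.4, 0.8]), ('seat', [-2.3, -0.8])]
[0.62052838 0.07046631 0.39258938] [-1.06031869  0.03778809 -0.69854679] 22.475
```

View pics/c3.png

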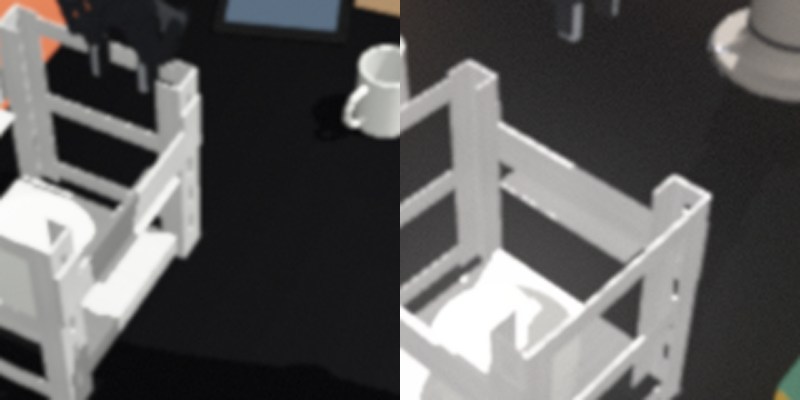

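The crops show the beam hanging level against both posts, at the height of the seat, with the gripper clear above it.

```bash
python3 -c "
from bench import r
print(r.hand_in())"
```

```text
the job is handed in; nothing more can be done
None
```

The front beam is hooked into the top slots of both posts and pressed down until it stopped moving (about 24 N at the wrist, plus its own weight). It is released and hanging level, and the job was handed in at about 22 s with no verdict shown.

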